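# Fetch the rolling pin from the half-open drawer

### The job

First push the big tub candle that stands in front of the open drawer across the counter until it stands wholly on its round cork mat. Then take the rolling pin, which is longer than the gap of the drawer that opens only partway, tilt it and draw it out slantwise, and finish holding it still in the gripper, the whole pin a good few centimetres higher than the top panel of the drawer unit and touching nothing but the gripper; do not put it down or let go. Keep the candle upright and leave the red cup where it is.

Things in the scene. Friction and masses are not known exactly. Their poses are not given: they have to be found in the camera images.
- unit: Low dark-wood drawer unit, fixed; 360 mm deep (x), 250 wide (y), 145 high. Origin: centre of its underside, on the counter. Its front (its own -x side, where the drawer comes out) faces roughly the robot's right. Top panel 20 mm thick, underside at 125 mm; side walls 15 mm. Three saucers on top, centred 100 mm behind the unit's middle, up to 163 mm high.
- mouth (a point): Middle of the front lower edge of the unit's top panel: unit x = -180 mm, 125 mm above the counter. All deeper in (unit x > -180 mm) is roofed by the top panel; the drawer is open above only from here to its front board. Axes as unit.
- drawer (a joint): Drawer opening, m: 0 shut, 0.2 at its stop (starts within 10 mm of it); about 4 N to slide. Inside 200 mm wide, 345 long, floor 16 mm above the counter; side walls 8 mm thick, up to 90 mm; front board 15 mm thick, 250 wide, up to 100 mm above the counter, its inner face at unit x = -0.180 - value. A steel knob sticks 18 mm out of the front board's middle.
- pin: Plain beech rolling pin: straight round rod 300 mm long, 36 mm in diameter, a thin red band near each end, about 0.2 kg. It lies on the drawer's floor roughly along the drawer, its deeper end under the top panel. Origin at its middle; x along its length towards the deep end. It can roll.
- pin_near (a point): Centre of the pin's end face at the drawer's front.
- pin_deep (a point): Centre of the pin's end face deep in the drawer.
- candle: Blue tub candle with white band and steel lid, a round tub 100 mm in diameter, 75 mm high, about 0.5 kg, loose on the counter in front of the drawer. Too wide to grasp. Origin: centre of its underside; z up.
- mat: Round cork mat, 170 mm in diameter, 1 mm thin, stuck to the counter (things slide over its rim freely). Origin: its centre.
- red_cup: Red plastic cup, loose, 90 mm in diameter, 115 mm high, standing on the far side of the counter. Origin: centre of its underside.
Not all that is in view belongs to the job. Leave any green or turquoise look-alike of the candle alone.

How it is judged (in metres and radians):
On the way, in this order (a step that is already met when the one before it is completed fails the run):
1. the candle stands wholly on the cork mat (horizontal distance between candle and mat below 0.036 m and angle between candle's own z axis and vertical below 0.15 rad and linear speed of candle below 0.03 m/s), for 0.2 s.
2. the rolling pin is out of the drawer, both ends above the unit's top, in the gripper (height (world z) of each of pin_near, pin_deep above 0.185 m and contact force between pin and unit below 0.1 N and contact force between pin and the fingers above 1 N), for 0.2 s.
At the end, for the whole second after the job is handed in: Candle upright and still, its centre within 36 mm of the mat's; pin held still in the gripper, both end centres over 185 mm above the counter (40 mm above the unit's top), touching neither unit nor candle; red cup within 30 mm of its start (all of step 1 and all of step 2 and contact force between pin and candle below 0.1 N and linear speed of pin below 0.05 m/s and angular speed of pin below 0.3 rad/s and distance of red_cup from where it was at the start of the episode below 0.03 m); the arm keeps its last pose, push and grip.
It fails at once if the candle is tipped by more than 0.4 rad (angle between candle's own z axis and vertical above 0.4 rad).
It fails at once if the red cup is shoved away by more than 30 mm (distance of red_cup from where it was at the start of the episode above 0.03 m).
It also fails if it takes over 58 s, if anything falls off the work surface, if the arm or the gripper's body presses on something with over 40 N, if the wrist force passes 120 N, or if a joint passes its speed limit or range.

### The arm

A 6-joint arm with a two-finger parallel gripper is mounted at the origin on the work surface. World frame = base frame: x ahead of the robot, y to its left, z up, the work surface at z = 0. Lengths are in mm, angles in rad, forces in N, time in s.
With the tool pointing down it reaches from about 350 to 975 mm from the base axis. Payload 7.1 kg.
Tool frame: the origin (TCP) lies at the very end of the fingers, on their centre line; the grasp point (between the pads) lies 19 mm behind it; x points along the fingers, y is the direction in which the jaws open and shut, and the axes are right-handed (so a half turn about x gives the same grasp; the last joint's range is limited). The gripper opens to 88 mm and grips with 3 to 60 N. Pads are 20 mm wide; open, the fingers measure 115 mm over their backs; the gripper's body (75 mm by 178 mm) begins 61 mm behind the grasp point.
Start: joints at [-1.262, 0.423, 1.63, -0, 1.089, -0.019], TCP at [201.243, -591.697, 185.875] pointing down, gripper open.
Joint ranges: [-3, 3], [-0.9, 2.11], [0.09, 2.58], [-1.31, 4.45], [0.11, 2.69], [-2.54, 2.54]. Speed limits (rad/s): [2.39, 2.39, 3.01, 3.14, 3.14, 3.14].

### API

Orientations are given as a rotation vector (axis times angle).
In Python, from workcell import ctrl gives the robot as it stands. The module is installed in compiled form; this text tells all that it offers.
- The arm moves only by the tool carry_out, never from a script. Its argument "commands" is a list of rows, each a list of 6 numbers: the shift along the tool's x, y, z in m, then the turn, a rotation vector about the tool's x, y, z in degrees. In form: [[tx, ty, tz, rx, ry, rz], ...]. A call has 1 to 8 rows; each row shifts and turns the pose as measured when the row begins, along the tool's axes as they then stand; what a row does not reach is not made up. A row lasts 1/8 s, in which the tool goes at most 62.5 mm and 10.7 degrees, less where a joint would pass 70% of its speed; a pose out of reach is approached as far as the arm can. A call with a gripper value outside its range is refused whole. "grip" is the closure, from 0 (fully open) to 1 (shut), set as the call begins (left out, the last holds). The fingers move at their own pace and stop on an object; the grip force is fixed at half the most. Time passes only in rows, so rows that do not move let the fingers close. It gives the time, the measured TCP pose, the force and the opening at its end, in the units of the state.
- ctrl.get_obs(): the state, without advancing time (a new reading comes with each control period).
- ctrl.get_image(name): name is "scene" or "top" or "wrist"; returns a dict with "pixels" (400x640x3 uint8, blue, green, red), "intrinsics" (3x3 intrinsics, pixels), "rvec" (rotation vector, rad) and "tvec" (3), from world to camera coordinates, as OpenCV has them. Camera axes: x right, y down, z forward; pixel columns grow to the right and rows downward; lengths in mm; the calibration is good to about 2 mm. A picture is of the moment at which its call begins. There is no depth.
- ctrl.close_job(): hands the job in, once; it reports no verdict.
The state is a dict: "t": time; "qpos": joint angles; "qvel": joint speeds; "joint_torque": joint torques, N m; "ee_pos": TCP position; "orientation": TCP orientation; "ft_force": force on the tool from outside, world axes, zero at the start; "moment": the same for the moment, N m; "width": finger opening in mm.
Only numpy, scipy, OpenCV 4.12 (cv2) and the standard library are available. Lean on these libraries where they do the work, as an engineer would, in place of code of your own. Each camera call takes 0.05 s, during which the arm holds its last target. There are 200 camera calls.

## Working session

There is one attempt and no reset: what is moved stays moved. The work goes in short steps, Python scripts to look and compute and a tool call to move; the robot and the scene stay as the last step left them, time stands still between calls to the robot, and variables do not carry over. Pictures are saved under pics/ and viewed, about 8 in all and at most 12, crops included, and the job is handed in when it is done.

Besides the shell and the picture viewer there is one more tool, called after "Emit:" by a JSON object that holds its "api" and its "payload", one argument or row to a line. carry_out: Moves the arm, as the interface text tells. Its arguments: {"type":"object","properties":{"commands":{"type":"array"},"grip":{"type":"number"}},"required":["commands"]}

```bash
mkdir -p pics
cat > h.py <<'E'
import numpy as np, cv2
from workcell import ctrl
def grab(n,f):
    d=ctrl.get_image(n); cv2.imwrite(f'pics/{f}.png',d['pixels']); np.savez(f'pics/{f}.npz',**{k:np.array(v) for k,v in d.items()}); return d
def ray(d,u,v,z):
    R=cv2.Rodrigues(np.array(d['rvec'],float))[0];t=np.array(d['tvec'],float).ravel()
    c=-R.T@t; r=R.T@np.linalg.inv(d['intrinsics'])@np.array([u,v,1.]); return c+r*(z-c[2])/r[2]
def proj(d,P):
    return cv2.projectPoints(np.array(P,float).reshape(-1,1,3),np.array(d['rvec'],float),np.array(d['tvec'],float),np.array(d['intrinsics'],float),None)[0].reshape(-1,2)
E
python3 - <<'E'
from h import *
for n in("scene","top"): d=grab(n,n+'0'); print(n,-cv2.Rodrigues(np.array(d['rvec'],float))[0].T@np.array(d['tvec']).ravel())
print(ctrl.get_obs())
E
```

```text
scene [1059.46412621 -343.62700295 1025.82130113]
top [ 461.91052937   -1.34080783 1297.53817378]
{'t': 0.1, 'qpos': array([-1.26200283e+00,  4.23747282e-01,  1.63056661e+00, -2.46084737e-05,
        1.08858379e+00, -1.89589633e-02]), 'qvel': array([ 0.00021821, -0.00171948, -0.00351812, -0.00167891,  0.000249  ,
       -0.00018159]), 'joint_torque': array([-5.86587357e-04, -5.45611024e+01, -2.74324358e+01,  6.45150407e-02,
        1.87669991e-02, -2.02321070e-05]), 'ee_pos': array([ 201.08094458, -591.22074727,  185.20861055]), 'orientation': array([ 2.04431921,  0.33942964, -2.04475445]), 'ft_force': array([-0.58745364,  0.41327428,  0.63775152]), 'moment': array([-0.01765189, -0.01529967,  0.01187681]), 'width': 87.74253408298432}
```

View pics/top0.png

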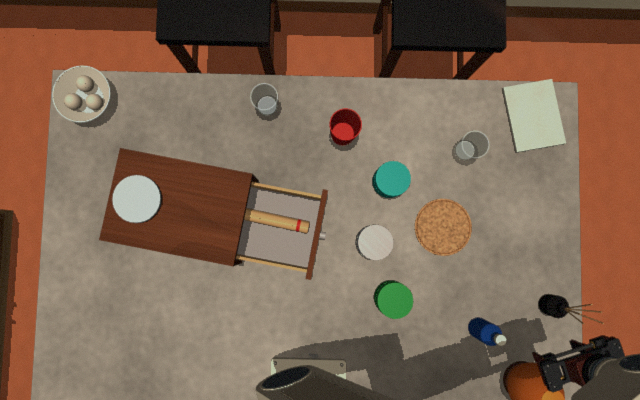

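View pics/scene0.png

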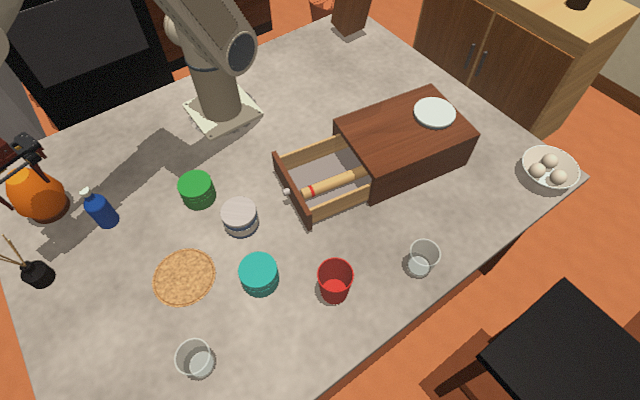

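Run:
```python
from h import *
d=dict(np.load('pics/top0.npz')); s=dict(np.load('pics/scene0.npz'))
for n,u,v,z in [('candle',376,242,75),('turq',393,179,75),('green',395,300,75),('mat',444,227,1),('cuprim',346,123,115),
 ('roof front L',256.5,173.5,145),('roof front R',239,265,145),('roof back L',121,149.5,145),('roof back R',100,240,145),('board outer L',327.5,191,100),('board outer R',313,278,100),('inner L',322,190,100),('inner R',307,277,100),
 ('pin near',308,228,34),('pin mid at roof',248,216,34),('pin',278,222,52),('band',300,225,52)]:
  print(n,ray(d,u,v,z).round(0))
for n,u,v,z in [('candle',239,211,75),('mat',184,277,1),('cupbase',335,292,0),('pin near end',304,191,34)]: print('S',n,ray(s,u,v,z).round(0))
a=cv2.resize(d['pixels'][150:290,230:410],None,fx=4,fy=4,interpolation=2)[:, :]
b=cv2.resize(s['pixels'][140:260,180:380],None,fx=4,fy=4,interpolation=2)
cv2.imwrite('pics/c1.png',a[:,:720]); cv2.imwrite('pics/c2.png',b)
```

```text
candle [ 449. -185.   75.]
turq [ 627. -230.   75.]
green [ 291. -240.   75.]
mat [ 498. -397.    1.]
cuprim [774. -92. 115.]
roof front L [624. 146. 145.]
roof front R [381. 184. 145.]
roof back L [679. 508. 145.]
roof back R [438. 550. 145.]
board outer L [586. -45. 100.]
board outer R [348. -11. 100.]
inner L [589. -30. 100.]
inner R [350.   5. 100.]
pin near [484.   6.  34.]
pin mid at roof [515. 180.  34.]
pin [499.  92.  52.]
band [492.  29.  52.]
S candle [ 453. -178.   75.]
S mat [ 501. -390.    1.]
S cupbase [775. -85.   0.]
S pin near end [481.  22.  34.]
```

View pics/c1.png

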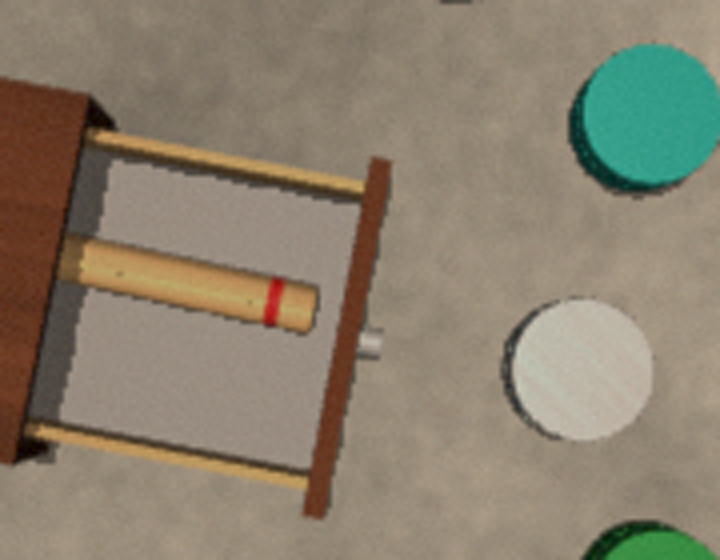

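View pics/c2.png

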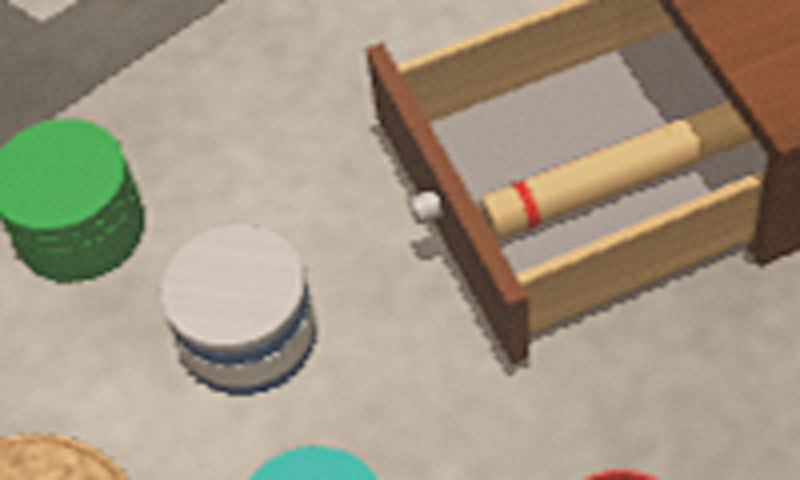

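Taken for the candle: (376,242) steel lid with blue/white side, (393,179) turquoise, (395,300) green. The crop shows that (376,242) is the blue one with the white band, so I choose that. The pin's near end is at (309,227), and its middle lies just outside the roof edge.

```bash
cat >> h.py <<'E'
from scipy.spatial.transform import Rotation as Ro
def Rdown(jaw_deg,tilt=None):
    a=np.radians(jaw_deg); y=np.array([np.cos(a),np.sin(a),0]); x=np.array([0,0,-1.]); return np.c_[x,y,np.cross(x,y)]
def rel(p,R,p0=None,R0=None):
    o=ctrl.get_obs(); p0=np.array(o['ee_pos'] if p0 is None else p0); R0=Ro.from_rotvec(o['orientation']).as_matrix() if R0 is None else R0
    return (R0.T@(np.array(p)-p0)/1000).round(4), np.degrees(Ro.from_matrix(R0.T@R).as_rotvec()).round(2)
E
python3 - <<'E'
from h import *
o=ctrl.get_obs(); print(Ro.from_rotvec(o['orientation']).as_matrix().round(2))
d=dict(np.load('pics/top0.npz'))
c=ray(d,230+582/4,150+370/4,75);print('candle',c)
m=ray(d,444,227,1)
g=cv2.inRange(cv2.cvtColor(d['pixels'],cv2.COLOR_BGR2HSV),(5,110,110),(20,255,255)); g[:190]=0;g[260:]=0;g[:,:410]=0;g[:,480:]=0
ys,xs=np.nonzero(g);print('mat px',xs.min(),xs.max(),ys.min(),ys.max()); m=ray(d,(xs.min()+xs.max())/2,(ys.min()+ys.max())/2,1);print(m)
for n,u,v,z in [('roof fL',252.5,173.7,145),('roof fR',233.8,265.5,145),('near',309.5,227,36),('pin L',248.7,214,50),('pin R',307,226,50)]: print(n,ray(d,u,v,z).round())
u=(m-c)[:2];L=np.hypot(*u);u/=L;yaw=np.degrees(np.arctan2(u[1],u[0]));print(L,yaw)
jaw=yaw+90
for j in(jaw,jaw+180):
  R=Rdown(j); t=[*(c[:2]-78*u),0]
  R0=Ro.from_rotvec(o['orientation']).as_matrix()
  print(j,t,rel([*t[:2],190],R))
E
```

```text
[[-0.    0.32 -0.95]
 [ 0.   -0.95 -0.32]
 [-1.   -0.   -0.  ]]
candle [ 447.83107844 -183.42686099   75.        ]
mat px 415 471 199 255
[ 497.68697882 -394.26101846    1.        ]
roof fL [623. 156. 145.]
roof fR [380. 197. 145.]
near [487.   2.  36.]
pin L [520. 176.  50.]
pin R [490.   9.  50.]
216.6486851024971 -76.6956716703013
13.304328329698706 [np.float64(429.88146462881684), np.float64(-107.52026468021688), 0] (array([-0.0043, -0.3843, -0.3723]), array([-8.452e+01, -6.000e-02,  6.000e-02]))
193.3043283296987 [np.float64(429.88146462881684), np.float64(-107.52026468021688), 0] (array([-0.0043, -0.3843, -0.3723]), array([9.548e+01, 6.000e-02, 6.000e-02]))
```

Emit:
{"api": "carry_out", "payload": {
  "commands": [
    [-0.015, 0, 0, -10.6, 0, 0],
    [-0.015, 0, 0, -10.6, 0, 0],
    [-0.015, 0, 0, -10.6, 0, 0],
    [-0.015, 0, 0, -10.6, 0, 0],
    [-0.015, 0, 0, -10.6, 0, 0],
    [-0.015, 0, 0, -10.6, 0, 0],
    [-0.015, 0, 0, -10.6, 0, 0],
    [0, 0, 0, -10.6, 0, 0]
  ],
  "grip": 0.33
}}

```text
t: 1.1
ee_pos: [200.3, -588.8, 289.2]
orientation: [1.021, 1.33, -1.012]
ft_force: [-0.3, -0.2, -0.6]
width: 58.7
```

Run:
```python
from h import *
o=ctrl.get_obs();print(o['t'],o['ee_pos'],o['width'],o['qpos']); print(rel([430,-105,280],Rdown(13.3)))
```

```text
1.1 [ 200.34238034 -588.79568104  289.22388231] 58.74113052726391 [-1.26199283e+00  3.27850575e-01  1.52602943e+00  5.87498776e-05
  1.29765418e+00 -1.52265598e+00]
(array([ 0.0131,  0.3466, -0.4082]), array([ 1.63, -0.57,  0.03]))
```

Emit:
{"api": "carry_out", "payload": {
  "commands": [
    [0.001, 0.0395, -0.0465, 0.2, 0, 0],
    [0.001, 0.0395, -0.0465, 0.2, 0, 0],
    [0.001, 0.0395, -0.0465, 0.2, 0, 0],
    [0.001, 0.0395, -0.0465, 0.2, 0, 0],
    [0.001, 0.0395, -0.0465, 0.2, 0, 0],
    [0.001, 0.0395, -0.0465, 0.2, 0, 0],
    [0.001, 0.0395, -0.0465, 0.2, 0, 0],
    [0.001, 0.0395, -0.0465, 0.2, 0, 0]
  ]
}}

```text
t: 2.1
ee_pos: [417.2, -141.6, 282.7]
orientation: [1.048, 1.317, -1.036]
ft_force: [0.1, -0.7, 0.6]
width: 58.8
```

Run:
```python
from h import *
o=ctrl.get_obs();print(o['ee_pos'],o['qpos']); print(rel([430,-105,25],Rdown(13.3)))
```

```text
[ 417.24921102 -141.5732261   282.65727286] [-0.36137002  0.03146056  1.90589516  0.00984337  1.21079886 -0.59140227]
(array([ 0.258 ,  0.0207, -0.0299]), array([-0.32, -0.65,  0.02]))
```

Emit:
{"api": "carry_out", "payload": {
  "commands": [
    [0, 0.011, -0.016, 0, -0.6, 0],
    [0, 0.01, -0.015, 0, 0, 0],
    [0.05, 0, 0, 0, 0, 0],
    [0.05, 0, 0, 0, 0, 0],
    [0.05, 0, 0, 0, 0, 0],
    [0.05, 0, 0, 0, 0, 0],
    [0.04, 0, 0, 0, 0, 0],
    [0.015, 0, 0, 0, 0, 0]
  ]
}}

```text
t: 3.1
ee_pos: [434.4, -100.8, 21.8]
orientation: [1.036, 1.307, -1.031]
ft_force: [0.1, -0.6, 0.1]
width: 58.9
```

Run:
```python
from h import *
o=ctrl.get_obs();print(o['ee_pos'],o['ft_force'])
u=np.array([.23,-.973]); c=np.array([447.8,-183.4])
print('gap along push',(c-o['ee_pos'][:2])@u, rel([*(c-75*u),25],Rdown(13.3)))
```

```text
[ 434.37105218 -100.77321452   21.82378474] [ 0.11583927 -0.63941788  0.06311369]
gap along push 83.4845202733856 (array([-0.0032, -0.006 ,  0.0085]), array([ 0.19,  0.09, -0.27]))
```

Emit:
{"api": "carry_out", "payload": {
  "commands": [
    [-0.003, -0.006, 0.015, 0, 0, 0],
    [0, 0, 0.02, 0, 0, 0],
    [0, 0, 0.022, 0, 0, 0],
    [0, 0, 0.025, 0, 0, 0],
    [0, 0, 0.025, 0, 0, 0],
    [0, 0, 0.025, 0, 0, 0],
    [0, 0, 0.025, 0, 0, 0],
    [0, 0, 0.02, 0, 0, 0]
  ]
}}

```text
t: 4.1
ee_pos: [467.4, -283.0, 30.5]
orientation: [1.037, 1.311, -1.031]
ft_force: [-0.4, 2.0, -0.5]
width: 59.0
```

Run:
```python
from h import *
o=ctrl.get_obs();print(o['ee_pos'],o['ft_force'])
m=np.array([497.7,-394.3]);u=np.array([.23,-.973]); print('tool to mat',(m-o['ee_pos'][:2])@u, rel([*(m-50*u),25],Rdown(13.3)))
a=grab('top','t1'); b=grab('wrist','w1')
cv2.imwrite('pics/m1.png',np.hstack([cv2.resize(a['pixels'][140:300,280:500],None,fx=2,fy=2),cv2.resize(b['pixels'],(360,320))])[:,:800])
```

```text
[ 467.37586959 -282.97301321   30.5347949 ] [-0.44291913  2.04242534 -0.51842137]
tool to mat 115.29570814062757 (array([0.0055, 0.0037, 0.0653]), array([ 0.18, -0.08, -0.17]))
```

View pics/m1.png

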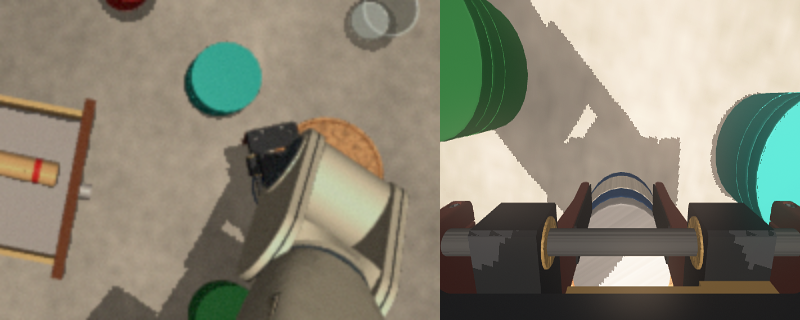

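Emit:
{"api": "carry_out", "payload": {
  "commands": [
    [0.004, 0.001, 0.015, 0, 0, 0],
    [0, 0.001, 0.018, 0, 0, 0],
    [0, 0.001, 0.018, 0, 0, 0],
    [0, 0.001, 0.012, 0, 0, 0],
    [0, 0, 0.004, 0, 0, 0],
    [0, 0, -0.01, 0, 0, 0],
    [0, 0, -0.05, 0, 0, 0],
    [0, 0, -0.05, 0, 0, 0]
  ]
}}

```text
t: 5.2
ee_pos: [461.7, -240.6, 27.3]
orientation: [1.04, 1.308, -1.033]
ft_force: [-0.0, 0.8, 0.8]
width: 58.7
```

Emit:
{"api": "carry_out", "payload": {
  "commands": [
    [-0.06, 0, -0.01, 0, 0, 0],
    [-0.06, 0, -0.01, 0, 0, 0],
    [-0.06, 0, 0, 0, 0, 0],
    [-0.02, 0, -0.05, -2, 0, 0],
    [0, 0, -0.06, -4, 0, 0],
    [0, 0, -0.06, -4, 0, 0],
    [0, 0, -0.06, -4, 0, 0],
    [0, 0, -0.04, -4, 0, 0]
  ],
  "grip": 0.0
}}

```text
t: 6.2
ee_pos: [361.5, 43.3, 233.2]
orientation: [0.794, 1.412, -0.783]
ft_force: [-0.3, -0.1, 0.9]
width: 87.4
```

Run:
```python
from h import *
o=ctrl.get_obs();print(o['ee_pos'],o['qpos'],o['width'])
a=grab('top','t2'); b=grab('wrist','w2')
cv2.imwrite('pics/m2.png',np.vstack([cv2.resize(a['pixels'][140:300,220:500],None,fx=2.5,fy=2.5)[:,:640],b['pixels']])[:,:][200-200:])
x=cv2.imread('pics/m2.png'); cv2.imwrite('pics/m2.png',np.hstack([cv2.resize(a['pixels'][150:290,230:500],None,fx=1.6,fy=1.6), b['pixels'][:224,:360] if 0 else cv2.resize(b['pixels'],(358,224))]))
```

```text
[361.54990124  43.2943128  233.21962318] [ 8.70591482e-02 -5.86100556e-02  2.11509206e+00 -6.77278622e-04
  1.07274528e+00 -4.70045712e-01] 87.43071752391623
```

View pics/m2.png

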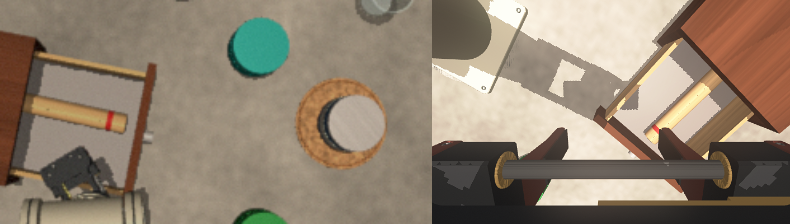

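Run:
```python
from h import *
d=dict(np.load('pics/top0.npz'))
c=ray(d,230+357/1.6,150+123/1.6,75);print('candle',c,'err',np.hypot(*(c[:2]-[497.7,-394.3])))
print(rel([502,85,215],Rdown(-10.2)))
# rotate first then shift
R1=Ro.from_rotvec(ctrl.get_obs()['orientation']).as_matrix(); print(rel([502,85,215],Rdown(-10.2),None,Rdown(-10.2)))
```

```text
candle [ 496.68634511 -400.21170447   75.        ] err 5.997978485698723
(array([0.0197, 0.1413, 0.04  ]), array([42.26,  0.08, -0.66]))
(array([ 0.0181,  0.1317, -0.0655]), array([0., 0., 0.]))
```

The candle's lid centre is at about px (453,227), which puts it about 6 mm from the mat centre, so it stands wholly on the mat. Next is the pin.

Emit:
{"api": "carry_out", "payload": {
  "commands": [
    [0, 0, 0, 10.5, 0, 0],
    [0, 0, 0, 10.5, 0, 0],
    [0, 0, 0, 10.5, 0, 0],
    [0, 0, 0, 10.5, 0, -0.5],
    [0, 0.045, -0.022, 0.5, 0, 0],
    [0.01, 0.045, -0.022, 0, 0, 0],
    [0.008, 0.04, -0.022, 0, 0, 0],
    [0, 0, 0, 0, 0, 0]
  ]
}}

```text
t: 7.3
ee_pos: [507.3, 80.2, 215.2]
orientation: [1.365, 1.095, -1.351]
ft_force: [-0.0, 0.3, -0.1]
width: 87.9
```

Run:
```python
from h import *
o=ctrl.get_obs();print(o['ee_pos'],o['qpos']); print(rel([502,85,215],Rdown(-10.2)))
b=grab('wrist','w3'); print(proj(b,[[502,85,34],[487,2,34],[520,176,34],o['ee_pos']]).round())
```

```text
[507.29553348  80.23858872 215.16959045] [ 0.13618801  0.21694808  1.85443281 -0.00423424  1.0584496   0.34480341]
(array([ 0.0001, -0.0062, -0.0036]), array([-1.64, -0.02, -0.71]))
[[316. 175.]
 [318. 241.]
 [314.  93.]
 [322. 225.]]
```

View pics/w3.png

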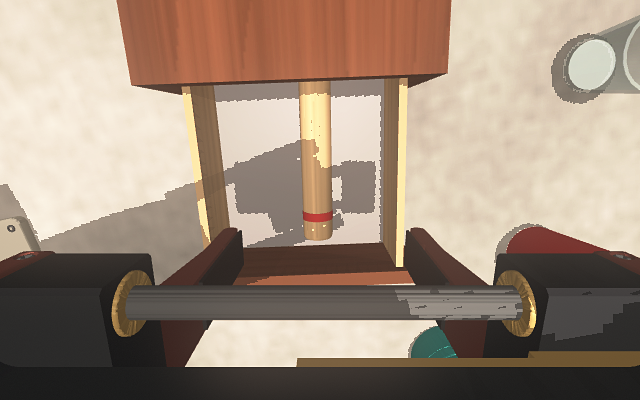

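Emit:
{"api": "carry_out", "payload": {
  "commands": [
    [0.02, -0.006, -0.014, -1.6, 0, -0.7],
    [0.045, 0, 0, 0, 0, 0],
    [0.045, 0, 0, 0, 0, 0],
    [0.035, 0, 0, 0, 0, 0],
    [0.02, 0, 0, 0, 0, 0],
    [0.01, 0, 0, 0, 0, 0]
  ]
}}

```text
t: 8.1
ee_pos: [494.4, 95.9, 33.4]
orientation: [1.334, 1.125, -1.339]
ft_force: [-0.3, 0.5, 0.4]
width: 87.7
```

Run:
```python
from h import *
o=ctrl.get_obs();print(o['ee_pos'],o['ft_force']); print(rel([504,96,25],Rdown(-10.2)))
```

```text
[494.35412219  95.85902563  33.42409371] [-0.2830136   0.53096874  0.42152182]
(array([ 0.0084,  0.0095, -0.0018]), array([0.25, 0.01, 0.2 ]))
```

Emit:
{"api": "carry_out", "payload": {
  "commands": [
    [0.006, 0.009, -0.001, 0, 0, 0],
    [0.003, 0.001, 0, 0, 0, 0],
    [0, 0, 0, 0, 0, 0]
  ]
}}

```text
t: 8.48
ee_pos: [504.7, 95.4, 24.5]
orientation: [1.334, 1.125, -1.338]
ft_force: [0.2, -0.8, 0.8]
width: 87.4
```

Emit:
{"api": "carry_out", "payload": {
  "commands": [
    [0, 0, 0, 0, 0, 0],
    [0, 0, 0, 0, 0, 0],
    [0, 0, 0, 0, 0, 0],
    [0, 0, 0, 0, 0, 0],
    [0, 0, 0, 0, 0, 0],
    [0, 0, 0, 0, 0, 0]
  ],
  "grip": 1.0
}}

```text
t: 9.22
ee_pos: [505.7, 95.5, 26.0]
orientation: [1.336, 1.123, -1.335]
ft_force: [0.5, 0.0, 0.7]
width: 31.2
```

Emit:
{"api": "carry_out", "payload": {
  "commands": [
    [0, 0, 0, 0, 0, 0],
    [0, 0, 0, 0, 0, 0],
    [0.003, 0, 0, 0, 0, 0],
    [0.003, 0, 0, 0, 0, 0],
    [0, 0, 0, 0, 0, 0]
  ],
  "grip": 0.4
}}

```text
t: 9.85
ee_pos: [505.5, 95.5, 19.3]
orientation: [1.336, 1.123, -1.336]
ft_force: [-0.3, 0.1, 0.1]
width: 52.6
```

Emit:
{"api": "carry_out", "payload": {
  "commands": [
    [0, 0, 0, 0, 0, 0],
    [0, 0, 0, 0, 0, 0],
    [0, 0, 0, 0, 0, 0],
    [0, 0, 0, 0, 0, 0],
    [0, 0, 0, 0, 0, 0]
  ],
  "grip": 1.0
}}

```text
t: 10.48
ee_pos: [505.6, 95.5, 19.4]
orientation: [1.336, 1.123, -1.335]
ft_force: [0.6, 0.5, -0.7]
width: 6.3
```

Run:
```python
from h import *
o=ctrl.get_obs();print(o['ee_pos'],o['ft_force'],o['width'],o['qpos'])
b=grab('wrist','w4')
```

```text
[505.6049003   95.53023138  19.38796951] [ 0.60002354  0.49463059 -0.72651239] 6.261820277415186 [1.62891197e-01 5.27147806e-01 1.96574892e+00 1.77110196e-03
 6.48893797e-01 3.34527411e-01]
```

View pics/w4.png

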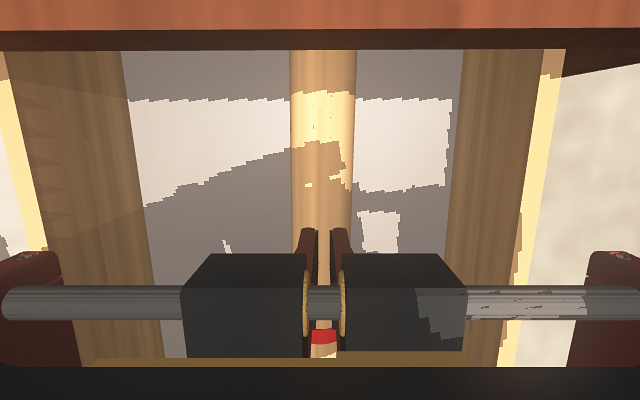

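Run:
```python
from h import *
o=ctrl.get_obs();b=dict(np.load('pics/w4.npz'));R=cv2.Rodrigues(b['rvec'])[0];C=-R.T@b['tvec'].ravel();print('cam',C,b['intrinsics'][0,0],o['width'],o['t'])
print(proj(b,[[505,95,19],[505,95,52],[505,95,90],[487,2,52],[510,130,34]]).round())
for z in(16,34,52): print(z,ray(b,291,140,z).round(),ray(b,356,140,z).round(), ray(b,322,337,z).round())
a=grab('top','t3');s=grab('scene','s3')
cv2.imwrite('pics/m3.png',np.hstack([cv2.resize(a['pixels'][150:290,230:350],None,fx=3.3,fy=3.3,interpolation=2),cv2.resize(s['pixels'][90:230,260:380],None,fx=3.3,fy=3.3,interpolation=2)]))
```

```text
cam [518.01081102 160.15170395 218.18588181] 319.96210031998555 2.842436635143355 10.525
[[321. 226.]
 [321. 245.]
 [320. 277.]
 [318. 386.]
 [319. 176.]]
16 [496. 152.  16.] [536. 146.  16.] [491.  10.  16.]
34 [498. 153.  34.] [534. 147.  34.] [493.  23.  34.]
52 [500. 154.  52.] [533. 148.  52.] [495.  37.  52.]
```

View pics/m3.png

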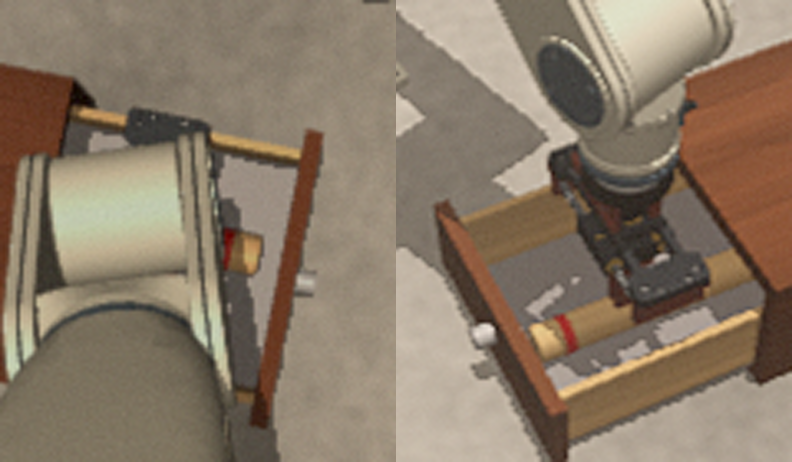

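The wrist view shows the closed finger tips in front of the pin, with nothing between them. From the finger spacing in pixels, the tips sit about 38 mm higher than the reported TCP, just above the pin. I'll open and feel downward, watching the force.

Emit:
{"api": "carry_out", "payload": {
  "commands": [
    [0, 0, 0, 0, 0, 0],
    [0, 0, 0, 0, 0, 0],
    [0, 0, 0, 0, 0, 0],
    [0, 0, 0, 0, 0, 0],
    [0, 0, 0, 0, 0, 0],
    [0, 0, 0, 0, 0, 0],
    [0.003, 0, 0, 0, 0, 0],
    [0.002, 0, 0, 0, 0, 0]
  ],
  "grip": 0.25
}}

```text
t: 11.62
ee_pos: [505.7, 95.5, 14.2]
orientation: [1.336, 1.123, -1.335]
ft_force: [-0.2, 0.2, 0.1]
width: 65.5
```

Run:
```python
from h import *
# tip geometry check from w3 (open 88) by candidate tip depth behind TCP
for f,wd in(('w3',87.9),('w4',6.2)):
  b=dict(np.load(f'pics/{f}.npz'))
  R=Rdown(-10.2); tcp=np.array([507.3,80.2,215.2]) if f=='w3' else np.array([505.6,95.5,19.4])
  if f=='w3': R=Ro.from_rotvec([1.365,1.095,-1.351]).as_matrix()
  for back in(0,20,40):
    P=[tcp+R@np.array([-back,s*(wd/2+e),zz]) for zz in(-10,10) for s in(1,-1) for e in(0,13.5)]
    print(f,back,proj(b,P).round().tolist())
```

```text
w3 0 [[390.0, 211.0], [411.0, 211.0], [254.0, 210.0], [233.0, 210.0], [389.0, 240.0], [409.0, 240.0], [255.0, 240.0], [235.0, 240.0]]
w3 20 [[397.0, 220.0], [420.0, 220.0], [247.0, 220.0], [224.0, 220.0], [395.0, 252.0], [418.0, 252.0], [249.0, 252.0], [226.0, 252.0]]
w3 40 [[406.0, 231.0], [431.0, 231.0], [238.0, 231.0], [212.0, 231.0], [403.0, 266.0], [428.0, 266.0], [240.0, 266.0], [215.0, 266.0]]
w4 0 [[327.0, 210.0], [348.0, 210.0], [317.0, 210.0], [296.0, 210.0], [327.0, 240.0], [347.0, 240.0], [317.0, 239.0], [297.0, 239.0]]
w4 20 [[327.0, 220.0], [350.0, 220.0], [317.0, 220.0], [293.0, 219.0], [327.0, 252.0], [349.0, 252.0], [317.0, 251.0], [294.0, 251.0]]
w4 40 [[328.0, 231.0], [353.0, 231.0], [316.0, 231.0], [290.0, 231.0], [327.0, 266.0], [352.0, 266.0], [316.0, 266.0], [291.0, 266.0]]
```

Emit:
{"api": "carry_out", "payload": {
  "commands": [
    [0.006, 0, 0, 0, 0, 0],
    [0.006, 0, 0, 0, 0, 0],
    [0.005, 0, 0, 0, 0, 0],
    [0.003, 0, 0, 0, 0, 0],
    [0, 0, 0, 0, 0, 0]
  ]
}}

```text
t: 12.25
ee_pos: [505.2, 95.5, -8.0]
orientation: [1.335, 1.124, -1.336]
ft_force: [-1.0, 0.8, 0.1]
width: 65.7
```

Emit:
{"api": "carry_out", "payload": {
  "commands": [
    [0.004, 0, 0, 0, 0, 0],
    [0.003, 0, 0, 0, 0, 0],
    [0, 0, 0, 0, 0, 0]
  ]
}}

```text
t: 12.62
ee_pos: [505.4, 95.5, -15.2]
orientation: [1.336, 1.124, -1.336]
ft_force: [-0.6, 0.9, 0.6]
width: 66.0
```

Emit:
{"api": "carry_out", "payload": {
  "commands": [
    [0, 0, 0, 0, 0, 0],
    [0, 0, 0, 0, 0, 0],
    [0, 0, 0, 0, 0, 0],
    [0, 0, 0, 0, 0, 0],
    [0, 0, 0, 0, 0, 0],
    [0, 0, 0, 0, 0, 0],
    [0, 0, 0, 0, 0, 0]
  ],
  "grip": 1.0
}}

```text
t: 13.5
ee_pos: [505.5, 95.5, -15.0]
orientation: [1.336, 1.124, -1.336]
ft_force: [-0.1, 0.1, 0.1]
width: 35.1
```

Run:
```python
from h import *
o=ctrl.get_obs();print(o['ee_pos'],o['ft_force'],o['width'],o['qpos'])
```

```text
[505.5018408   95.52995553 -15.04139758] [-0.09688446  0.07299532  0.11682226] 35.13762303179952 [0.16290801 0.5918086  1.97108186 0.00199659 0.57916248 0.33439438]
```

```bash
cat > plan.py <<'E'
from h import *
# 2D in tool plane: s along pin (deep +), z up. tool z=-s, tool x=-z at theta=0; TCP reading
D,zt=205.,-15.-34.   # tcp rel pin axis at grasp: below by 49
def pose(th,sd,zd):
    c,s=np.cos(th),np.sin(th); ax=np.array([-c,s]); up=np.array([s,c]) # near dir, normal
    return np.array([sd,zd])+D*ax+zt*up
def rows(seq):
    for (a,b) in zip(seq[:-1],seq[1:]):
        d=pose(*b)-pose(*a); th=a[0]; c,s=np.cos(th),np.sin(th)
        tz=d@np.array([-c,s]); tx=-(d@np.array([s,c]))
        print('[%.3f,0,%.3f,0,%.1f,0]'%(tx/1000,tz/1000,-np.degrees(b[0]-a[0])))
r=np.radians
seq=[(0,125,34),(0,125,40)]+[(r(t),300*np.cos(r(t))-174,40) for t in(4,8,12,16,20,24)]
rows(seq)
E
python3 plan.py
```

```text
[-0.006,0,0.000,0,-0.0,0]
[-0.014,0,0.003,0,-4.0,0]
[-0.014,0,0.005,0,-4.0,0]
[-0.014,0,0.007,0,-4.0,0]
[-0.013,0,0.008,0,-4.0,0]
[-0.013,0,0.009,0,-4.0,0]
[-0.012,0,0.010,0,-4.0,0]
```

Emit:
{"api": "carry_out", "payload": {
  "commands": [
    [-0.006, 0, 0, 0, 0, 0],
    [-0.014, 0, 0.003, 0, -4, 0],
    [-0.014, 0, 0.005, 0, -4, 0],
    [-0.014, 0, 0.007, 0, -4, 0],
    [0, 0, 0, 0, 0, 0]
  ]
}}

```text
t: 14.12
ee_pos: [503.0, 82.7, 36.4]
orientation: [1.161, 0.975, -1.443]
ft_force: [-0.3, 1.4, -1.9]
width: 35.6
```

```bash
cat >> plan.py <<'E'
def state():
    o=ctrl.get_obs(); R=Ro.from_rotvec(o['orientation']).as_matrix(); e=np.array([.177,.984])
    th=np.arctan2(R[2,2],-R[2,0]); g=np.array([(o['ee_pos'][:2]-[518,176.5])@e,o['ee_pos'][2]])
    c,s=np.cos(th),np.sin(th); deep=g-zt*np.array([s,c])-D*np.array([-c,s])
    print('t',o['t'],'tilt',np.degrees(th).round(1),'tcp',g.round(),'deep',deep.round(),'near',(deep+300*np.array([-c,s])).round(),'w',o['width'],'F',o['ft_force'].round(1),'q',o['qpos'].round(2))
E
python3 -c "
from plan import *
state()"
```

```text
[-0.006,0,0.000,0,-0.0,0]
[-0.014,0,0.003,0,-4.0,0]
[-0.014,0,0.005,0,-4.0,0]
[-0.014,0,0.007,0,-4.0,0]
[-0.013,0,0.008,0,-4.0,0]
[-0.013,0,0.009,0,-4.0,0]
[-0.012,0,0.010,0,-4.0,0]
t 14.125 tilt 12.3 tcp [-95.  36.] deep [116.  41.] near [-177.  105.] w 35.58053784752279 F [-0.3  1.4 -1.9] q [ 0.27  0.54  1.91 -0.27  0.81  0.64]
```

Emit:
{"api": "carry_out", "payload": {
  "commands": [
    [-0.013, 0, 0.006, 0, -4, 0],
    [-0.013, 0, 0.008, 0, -4, 0],
    [-0.012, 0, 0.01, 0, -4, 0],
    [0, 0, 0, 0, 0, 0]
  ]
}}

```text
t: 14.62
ee_pos: [498.6, 69.7, 78.8]
orientation: [0.984, 0.833, -1.534]
ft_force: [0.5, 0.5, -1.9]
width: 35.4
```

```bash
python3 -c "
from plan import *
state(); b=grab('wrist','w5'); s=grab('scene','s5')
cv2.imwrite('pics/m5.png',np.hstack([cv2.resize(b['pixels'],(400,250)),cv2.resize(s['pixels'][80:230,250:490],(400,250))]))" | tail -1
```

```text
t 14.625 tilt 24.3 tcp [-109.   79.] deep [98. 39.] near [-175.  163.] w 35.40413743123235 F [ 0.5  0.5 -1.9] q [ 0.36  0.53  1.84 -0.42  1.04  0.8 ]
```

View pics/m5.png

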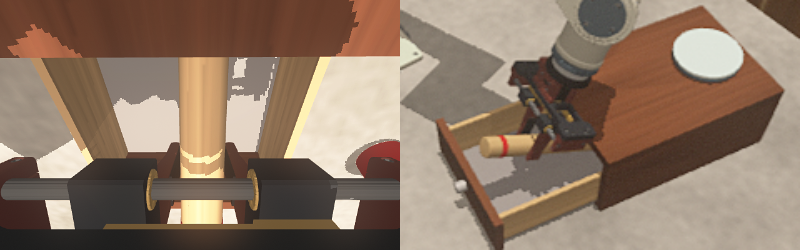

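The pin is gripped between the fingers and tilted, with its near end raised above the drawer front. Next I draw it out along its axis.

Emit:
{"api": "carry_out", "payload": {
  "commands": [
    [0, 0, 0.02, 0, 0, 0],
    [0, 0, 0.025, 0, 0, 0],
    [0, 0, 0.025, 0, 0, 0],
    [0, 0, 0.025, 0, 0, 0],
    [0, 0, 0.025, 0, 0, 0],
    [0, 0, 0.025, 0, 0, 0],
    [0, 0, 0.015, 0, 0, 0],
    [0, 0, 0, 0, 0, 0]
  ]
}}

```text
t: 15.72
ee_pos: [465.2, -87.9, 145.7]
orientation: [0.988, 0.838, -1.543]
ft_force: [0.6, 0.4, -2.3]
width: 35.3
```

```bash
python3 -c "
from plan import *
state()" | tail -1
```

```text
t 15.725 tilt 24.1 tcp [-270.  146.] deep [-62. 106.] near [-336.  229.] w 35.309976731810295 F [ 0.6  0.4 -2.3] q [ 0.08  0.34  1.96 -0.48  1.02  0.55]
```

Emit:
{"api": "carry_out", "payload": {
  "commands": [
    [-0.03, 0, 0.013, 0, 0, 0],
    [-0.036, 0, 0.016, 0, 0, 0],
    [-0.036, 0, 0.016, 0, 0, 0],
    [-0.036, 0, 0.016, 0, 0, 0],
    [-0.02, 0, 0.009, 0, 5, 0],
    [-0.01, 0, 0, 0, 5, 0],
    [-0.005, 0, 0, 0, 4, 0],
    [0, 0, 0, 0, 0, 0]
  ]
}}

```text
t: 16.73
ee_pos: [467.9, -79.5, 335.1]
orientation: [1.194, 1.02, -1.435]
ft_force: [0.5, 0.6, -2.0]
width: 35.0
```

Emit:
{"api": "carry_out", "payload": {
  "commands": [
    [0, 0, 0, 0, 0, 0],
    [0, 0, 0, 0, 0, 0],
    [0, 0, 0, 0, 0, 0],
    [0, 0, 0, 0, 0, 0]
  ]
}}

```text
t: 17.23
ee_pos: [467.0, -78.1, 332.7]
orientation: [1.188, 1.023, -1.437]
ft_force: [0.6, 0.2, -1.9]
width: 35.5
```

```bash
python3 -c "
from plan import *
state(); o=ctrl.get_obs(); print(o['qvel'].round(3)); a=grab('top','t6'); s=grab('scene','s6')
cv2.imwrite('pics/m6.png',np.hstack([cv2.resize(a['pixels'],(400,250)),cv2.resize(s['pixels'],(400,250))]))" | tail -2
```

```text
t 17.225 tilt 9.8 tcp [-260.  333.] deep [-49. 346.] near [-345.  397.] w 35.45071650460863 F [ 0.6  0.2 -1.9] q [-0.07  0.07  1.77 -0.17  1.35  0.15]
[ 0.007  0.004  0.003 -0.002 -0.     0.003]
```

View pics/m6.png

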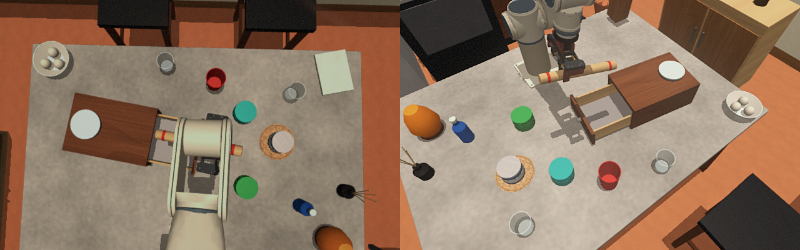

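```bash
python3 -c "
from h import *
a=dict(np.load('pics/t6.npz'));s=dict(np.load('pics/s6.npz'))
P=lambda d:d['intrinsics']@np.c_[cv2.Rodrigues(d['rvec'])[0],d['tvec'].ravel()]
X=cv2.triangulatePoints(P(a),P(s),np.array([[251.,387],[216,242]]),np.array([[347.,226],[104,125]]));print((X[:3]/X[3]).T.round())
o=ctrl.get_obs();print(o['width'],o['qvel'].round(3)); c=ray(a,277*1.6+6*1.6,142*1.6,75);print(c.round())
print(ctrl.close_job())"
```

```text
[[ 506.  135.  338.]
 [ 455. -154.  402.]]
35.53458512102632 [-0.005 -0.004 -0.002  0.001 -0.001 -0.   ]
[ 496. -399.   75.]
the job is handed in; nothing more can be done
None
```

The job is handed in at about 17 s of the 58 s allowed, and my last checks agreed with the task. No verdict is reported.

- **Candle:** I pushed it with part-open fingers cradling it. It stands upright about 6 mm from the mat's centre (limit 36 mm).
- **Pin:** I gripped it, tilted it about 24°, drew it out along its own axis and lifted it. From two camera views its ends are about 338 and 402 mm high, and the arm's pose gives 346 and 397 mm; the limit is 185 mm. It is held at 35.5 mm opening, nearly still.
- **Others:** In the last picture the red cup and the look-alikes appear to be where they were. I did not measure the cup again.

**What disagreed:** The real fingertips sat about 39 mm short of the reported TCP. My first two closings therefore met nothing above the pin. The wrist view showed this, and I confirmed it by going down carefully with no force felt. I then grasped at a reading of z = -15 mm.

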